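# Fetch the right glass button with the tongs

### The arm

A 6-joint arm with a two-finger parallel gripper is mounted at the origin on the work surface. World frame = base frame: x ahead of the robot, y to its left, z up, the work surface at z = 0. Lengths are in m, angles in degrees, forces in N, time in s.
With the tool pointing down it reaches from about 0.325 to 0.775 m from the base axis. Payload 5.5 kg.
Tool frame: the origin (TCP) lies at the centre of the arm's flange, where the gripper is bolted on; the fingertips stand 182 mm ahead of it and the grasp point (between the pads) lies 163 mm ahead of it; z points along the fingers, y is the direction in which the jaws open and shut (so a half turn about z gives the same grasp; the last joint's range is limited). The gripper opens to 88 mm and grips with 3 to 60 N. Pads are 20 mm wide; open, the fingers measure 115 mm over their backs; the gripper's body (75 mm by 178 mm) begins 61 mm behind the grasp point.
Start: joints at [-72.405, 5.22, 70.514, -0, 104.267, -3.249], TCP at [0.213, -0.561, 0.405] pointing down, gripper open.
Joint ranges: [-164.24, 164.24], [-49.07, 125.15], [9.68, 141.18], [-86.29, 266.29], [3.28, 154.24], [-151.56, 151.56]. Speed limits (degrees/s): [147.25, 147.25, 172.46, 180, 180, 180].

### API

Orientations are given as [roll, pitch, yaw] about the fixed x, y, z axes, in that order (R = Rz(yaw) Ry(pitch) Rx(roll)).
In Python, from station import r gives the robot as it stands. The module is installed in compiled form; this text tells all that it offers. Calls block until the motion is done:
- r.reach(position, orientation): joint-space move of the TCP to a pose.
- r.servo_line(position, rotation=None, speed=0.15): straight line of the TCP; rotation=None keeps the orientation; speed is the mean speed in m/s.
- r.move_joints(angles): joint-space move.
- r.let_go() and r.grab(squeeze=None): open the fingers fully, or close them until they stop; squeeze is the grip in N (None keeps the last).
- r.wait(seconds).
- r.inverse_kinematics(position, orientation): joint angles nearest the present ones, or None.
- r.sense(): the state.
- r.snapshot(name): name is "scene" or "top" or "wrist"; returns a dict with "frame" (420x560x3 uint8, red, green, blue), "fx", "fy", "cx", "cy" (pixels), "R" (3x3) and "t" (3): a world point X has camera coordinates R X + t. Camera axes: x right, y down, z forward; pixel columns grow to the right and rows downward; lengths in m; the calibration is good to about 2 mm. A picture is of the moment at which its call begins. There is no depth.
A pose or a line that the arm cannot do raises r.IKError and nothing moves.
- r.hand_in(): hands the job in, once; it reports no verdict.
The state is a dict: "clock": time; "joints": joint angles; "joint_vel": joint speeds; "joint_torque": joint torques, N m; "tcp_pos": TCP position; "orientation": TCP orientation; "contact_force": force on the tool from outside, world axes, zero at the start; "torque": the same for the moment, N m; "opening": finger opening in m.
Only numpy, scipy, OpenCV 4.12 (cv2) and the standard library are available. Lean on these libraries where they do the work, as an engineer would, in place of code of your own. Each camera call takes 0.05 s, during which the arm holds its last target. There are 200 camera calls.

### The job

The colour chip in the white order tray shows which glass button the mirror needs next. Pick the spring tongs up off their rest, still open, close them on the button of that colour, and lift it straight off its drying post to about 15 cm above the post; finish while still holding it there, quite still, in the tongs. The glue is wet, so the gripper itself must never touch any button; leave the other buttons on their posts and the other things on the bench where they are.

Things in the scene. Friction and masses are not known exactly. Their poses are not given: they have to be found in the camera images.
- tongs: spring tongs lying flat on the wooden rest, jaws open: two steel arms, yellow grip plates, black jaw pads, all 20 mm tall. Origin: underside, on the centre line, midway between the yellow plates; x points to the jaws, y left, z up. Steel hinge barrel (dia 18 mm) 80 mm behind the origin, jaw ends 100 mm ahead. About 95 g, balanced within 15 mm of the origin
- tongs_grip (a point): middle of the grip: midway between the yellow plates, 10 mm above the tongs' underside. Plates are 44 mm long in x; 49 mm over their outer faces at rest, 31 mm when the jaws are on a button. Squeezed to 42 to 46 mm over the plates, the tongs are carried by their spring with jaws still open (gap 57 to 64 mm); to hold a button, squeeze on with 30 to 60 N
- tongs_jaws (a point): midway between the two jaw pads, 85 mm ahead of the tongs' origin, 10 mm above their underside. The jaw pads are 30 mm long in x, 4 mm thick, 20 mm tall, centred here; open, they are 70 mm apart inside and 78 mm outside. Squeezing the plates by 1 mm closes the gap by about 2.1 mm
- tongs_left (a joint): closing angle of the left tongs arm about the hinge barrel, rad: 0 fully open, about 0.11 on a 34 mm button, 0.2 at the stop; the right arm mirrors it. The spring pushes each plate outwards with about 3 N when open, 9 N at 0.11
- rest: fixed wooden rest for the tongs: two cross bars 12 x 74 mm, tops 30 mm above the table, 55 mm ahead of and behind its origin (x along the tongs), joined by a 6 mm thick, 50 mm wide foot plate; between the bars there are 98 mm free for fingers. Origin: centre of its underside on the table
- order_tray: fixed white plastic tray, 100 x 100 x 16 mm, at the back, holding one colour chip: the colour that is needed now. Origin: centre of its underside
- order_tray_c (a point): centre of the white order tray's floor, 6 mm above the table
- chip_box: fixed black plastic tray, 100 x 150 x 16 mm, holding the two colour chips that are not needed now. Origin: centre of its underside
- chip_gold: fixed colour chip, a 44 mm white card with a gold glass sample on it; lies in the white order tray if gold is the colour needed now, else in the black tray. Origin: centre of its underside
- button_gold: gold round glass button, dia 34 mm, 15.5 mm tall with upright sides to 10 mm height, 32 g, loose, lying centred on its drying post. Origin: centre of its underside, z up
- post_gold: fixed drying post under the gold button: cork stem dia 22 mm on a dark disc dia 44 mm x 6 mm, top 40 mm above the table. Origin: centre of its underside on the table
- chip_blue: fixed colour chip, a 44 mm white card with a blue glass sample on it; lies in the white order tray if blue is the colour needed now, else in the black tray. Origin: centre of its underside
- button_blue: blue round glass button, dia 34 mm, 15.5 mm tall with upright sides to 10 mm height, 32 g, loose, lying centred on its drying post. Origin: centre of its underside, z up
- post_blue: fixed drying post under the blue button: cork stem dia 22 mm on a dark disc dia 44 mm x 6 mm, top 40 mm above the table. Origin: centre of its underside on the table
- chip_green: fixed colour chip, a 44 mm white card with a green glass sample on it; lies in the white order tray if green is the colour needed now, else in the black tray. Origin: centre of its underside
- button_green: green round glass button, dia 34 mm, 15.5 mm tall with upright sides to 10 mm height, 32 g, loose, lying centred on its drying post. Origin: centre of its underside, z up
- post_green: fixed drying post under the green button: cork stem dia 22 mm on a dark disc dia 44 mm x 6 mm, top 40 mm above the table. Origin: centre of its underside on the table
- tape_roll: loose orange tape roll lying flat, dia 100 mm, hole 76 mm, 45 mm tall; bystander. Origin: centre of its underside
- glue_bottle: loose white glue bottle with red cap, dia 44 mm, 130 mm tall, standing; bystander. Origin: centre of its underside
- marker: loose blue marker pen lying flat, 130 x 15 x 15 mm along its x; bystander. Origin: middle of its underside
- scraper: loose scraper with yellow handle, lying flat along its x, under 30 mm tall; bystander. Origin: its underside, by the middle
Mind the look-alikes: they are no part of the job. Leave any red look-alike of the button_gold alone.

How it is judged (in metres and radians):
On the way, in this order (a step that is already met when the one before it is completed fails the run):
1. the gripper has lifted the tongs off their rest, jaws still open (contact force between the fingers and tongs above 1 N and contact force between tongs and rest below 0.1 N and height (world z) of tongs above 0.045 m and value of joint tongs_left below 0.075 rad), for 0.2 s.
2. the tongs are closed on the button whose colour lies in the order tray, still on its post (((horizontal distance between chip_gold and order_tray_c below 0.04 m and contact force between tongs and button_gold above 1 N and distance between tongs_jaws and button_gold below 0.03 m and horizontal distance between button_gold and post_gold below 0.02 m) or (horizontal distance between chip_blue and order_tray_c below 0.04 m and contact force between tongs and button_blue above 1 N and distance between tongs_jaws and button_blue below 0.03 m and horizontal distance between button_blue and post_blue below 0.02 m) or (horizontal distance between chip_green and order_tray_c below 0.04 m and contact force between tongs and button_green above 1 N and distance between tongs_jaws and button_green below 0.03 m and horizontal distance between button_green and post_green below 0.02 m))), for 0.1 s.
At the end, for the whole second after the job is handed in: The fingers hold the tongs off the rest; their jaws hold the button of the order tray's colour (over 1 N), its underside over 60 mm above its post's top, slower than 30 mm/s, touched by no part of the robot; the other two buttons lie on their posts, within 12 mm of centre (contact force between the fingers and tongs above 1 N and contact force between tongs and rest below 0.1 N and ((horizontal distance between chip_gold and order_tray_c below 0.04 m and z of button_gold in the frame of post_gold above 0.1 m and contact force between tongs and button_gold above 1 N and distance between tongs_jaws and button_gold below 0.03 m and contact force between each of the arm, the fingers and button_gold below 0.2 N and linear speed of button_gold below 0.03 m/s and horizontal distance between button_blue and post_blue below 0.012 m and horizontal distance between button_green and post_green below 0.012 m and z of button_blue in the frame of post_blue below 0.045 m and z of button_green in the frame of post_green below 0.045 m) or (horizontal distance between chip_blue and order_tray_c below 0.04 m and z of button_blue in the frame of post_blue above 0.1 m and contact force between tongs and button_blue above 1 N and distance between tongs_jaws and button_blue below 0.03 m and contact force between each of the arm, the fingers and button_blue below 0.2 N and linear speed of button_blue below 0.03 m/s and horizontal distance between button_gold and post_gold below 0.012 m and horizontal distance between button_green and post_green below 0.012 m and z of button_gold in the frame of post_gold below 0.045 m and z of button_green in the frame of post_green below 0.045 m) or (horizontal distance between chip_green and order_tray_c below 0.04 m and z of button_green in the frame of post_green above 0.1 m and contact force between tongs and button_green above 1 N and distance between tongs_jaws and button_green below 0.03 m and contact force between each of the arm, the fingers and button_green below 0.2 N and linear speed of button_green below 0.03 m/s and horizontal distance between button_gold and post_gold below 0.012 m and horizontal distance between button_blue and post_blue below 0.012 m and z of button_gold in the frame of post_gold below 0.045 m and z of button_blue in the frame of post_blue below 0.045 m))); the arm keeps its last pose, push and grip.
It fails at once if the robot touches a glass button directly (contact force between any of the fingers, the arm and button_gold above 0.5 N or contact force between any of the fingers, the arm and button_blue above 0.5 N or contact force between any of the fingers, the arm and button_green above 0.5 N).
It fails at once if a button of another colour is shifted by more than 12 mm ((not (horizontal distance between chip_gold and order_tray_c below 0.04 m) and distance of button_gold from where it was at the start of the episode above 0.012 m) or (not (horizontal distance between chip_blue and order_tray_c below 0.04 m) and distance of button_blue from where it was at the start of the episode above 0.012 m) or (not (horizontal distance between chip_green and order_tray_c below 0.04 m) and distance of button_green from where it was at the start of the episode above 0.012 m)).
It fails at once if a bystander is shifted by more than 25 mm (distance of any of tape_roll, glue_bottle, marker, scraper from where it was at the start of the episode above 0.025 m).
It also fails if it takes over 40 s, if anything falls off the work surface, if the arm or the gripper's body presses on something with over 40 N, if the wrist force passes 120 N, or if a joint passes its speed limit or range.

## Working session

There is one attempt and no reset: what is moved stays moved. The work goes in short steps, each a Python script; the robot and the scene stay as the last script left them, time stands still between calls to the robot, and variables do not carry over. Pictures are saved under pics/ and viewed, about 8 in all and at most 12, crops included, and the job is handed in when it is done.

```bash
mkdir -p pics
python3 - <<'E'
from station import r
import cv2
s=r.sense();print(s["clock"],s["opening"],s["contact_force"])
for n in("scene","top"):
    d=r.snapshot(n);cv2.imwrite(f"pics/{n}0.png",d["frame"][:,:,::-1])
    print(n,d["fx"],d["cx"],d["cy"],d["R"],d["t"])
E
```

```text
0.0 0.0875665682397915 [-0.30033173 -0.24665105  0.5855787 ]
scene 415.072974540866 282.9609704733576 207.6770376703221 [[-8.60501723e-01  5.09447497e-01  1.82443501e-04]
 [ 3.80275773e-01  6.42557524e-01 -6.65214375e-01]
 [-3.39009028e-01 -5.72348737e-01 -7.46652397e-01]] [ 0.4997823  -0.19004631  1.3062294 ]
top 484.6325524012578 283.03256089802045 212.4422524493418 [[-0.01138141 -0.99989321  0.00916662]
 [-0.99658648  0.01059319 -0.0818729 ]
 [ 0.08176705 -0.01006715 -0.99660062]] [0.01430497 0.59422562 1.14447056]
```

View pics/scene0.png

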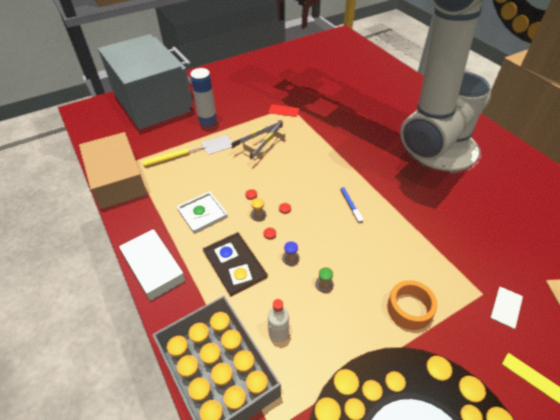

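View pics/top0.png

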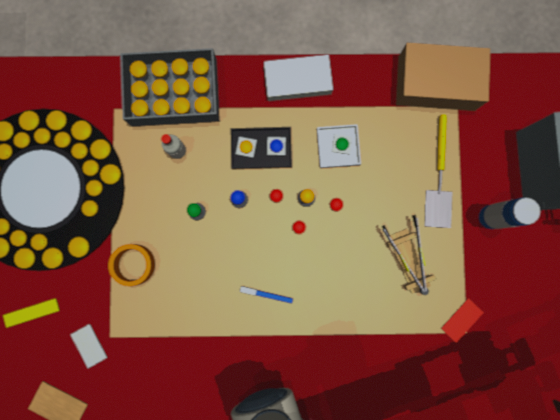

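The order tray holds the green chip (top 342,145), so the green button is the target: top (195,211), scene (326,274). The tongs show in the top view with the hinge at (424,292) and the jaw ends near (383,230) and (415,218). Next I triangulate the button and take wrist views over the tongs.

```bash
cat > h.py <<'E'
import numpy as np,cv2
from station import r
def ray(d,px):
    R=np.array(d["R"]);t=np.array(d["t"])
    v=R.T@np.array([(px[0]-d["cx"])/d["fx"],(px[1]-d["cy"])/d["fy"],1.]);return -R.T@t,v/np.linalg.norm(v)
def plane(d,px,z):
    c,v=ray(d,px);return c+v*(z-c[2])/v[2]
def tri(a,pa,b,pb):
    c1,v1=ray(a,pa);c2,v2=ray(b,pb)
    s=np.linalg.lstsq(np.c_[v1,-v2],c2-c1,rcond=None)[0]
    p,q=c1+s[0]*v1,c2+s[1]*v2;return (p+q)/2,np.linalg.norm(p-q)
def blobs(d,lo,hi,amin=15):
    h=cv2.cvtColor(d["frame"],cv2.COLOR_RGB2HSV);m=cv2.inRange(h,lo,hi)
    n,l,s,c=cv2.connectedComponentsWithStats(m)
    return [(c[i].round(1),s[i].tolist()) for i in range(1,n) if s[i,4]>=amin]
def save(d,n,k=1):cv2.imwrite(f"pics/{n}.png",cv2.resize(d["frame"][:,:,::-1],None,fx=k,fy=k))
E
python3 - <<'E'
from h import *
s=r.snapshot("scene");t=r.snapshot("top")
G=((50,90,30),(85,255,255))
for d in(s,t):print(blobs(d,*G))
print("rough button",plane(t,(195,211),.05),tri(s,(326,274),t,(195,211)))
for p in((424,292),(383,230),(415,218)):print(p,plane(t,p,.045))
print("tray",plane(t,(339,146),.01), "bottle",plane(t,(175,150),.05),"blue",plane(t,(238,198),.05))
h=plane(t,(405,260),.04)
w=r.snapshot("wrist");print("cam in tool", np.array(w["R"]),-np.array(w["R"]).T@w["t"], r.sense()["orientation"],r.sense()["tcp_pos"])
E
```

```text
[(array([198.6, 209.6]), [194, 206, 10, 8, 69]), (array([325.5, 273.5]), [320, 268, 12, 12, 113])]
[(array([341.6, 143.6]), [336, 138, 13, 12, 121]), (array([193.8, 209.9]), [187, 204, 14, 14, 154])]
rough button [0.59785019 0.21530727 0.05      ] (array([0.59752228, 0.21826567, 0.03880871]), np.float64(0.0033228393783318166))
(424, 292) [ 0.4020798  -0.32024667  0.045     ]
(383, 230) [ 0.54845107 -0.22809767  0.045     ]
(415, 218) [ 0.57609142 -0.30496683  0.045     ]
tray [ 0.75882058 -0.13259096  0.01      ] bottle [0.74399596 0.26330714 0.05      ] blue [0.62759782 0.11400942 0.05      ]
cam in tool [[ 0.35548176 -0.93468244 -0.00120263]
 [-0.90578194 -0.34480714  0.24630696]
 [-0.23063347 -0.08646831 -0.96919112]] [ 0.27596129 -0.53705064  0.38454408] [-1.79945882e+02 -2.21653687e-03  2.08423789e+01] [ 0.21348775 -0.56078683  0.40408794]
```

Run:
```python
from h import *
import pickle
D=[]
a=np.radians(18.5);u=np.array([np.cos(a),np.sin(a)]);n=np.array([-u[1],u[0]])
o=np.array([.478,-.295])
for k,(i,j) in enumerate(((-.03,.05),(-.03,-.05))):
    p=o+i*u+j*n
    r.reach([*p,.36],[180,0,18.5]);r.wait(.2);d=r.snapshot("wrist");D.append(d);save(d,f"w{k}")
    print(r.sense()["tcp_pos"],r.sense()["clock"],d["fx"],blobs(d,(22,120,90),(33,255,255)))
pickle.dump(D,open("w.pkl","wb"))
cv2.imwrite("pics/w01.png",cv2.resize(np.hstack([d["frame"][:,:,::-1] for d in D]),(800,300)))
```

```text
[ 0.43344027 -0.25783533  0.3600183 ] 1.9083 368.45547904286497 [(array([363.2, 139.4]), [361, 134, 5, 13, 20]), (array([302.8, 147.9]), [301, 144, 4, 9, 19]), (array([306.1, 177.9]), [304, 175, 6, 6, 16])]
[ 0.46536093 -0.35102043  0.36060956] 2.6417 368.45547904286497 [(array([180.5, 161.2]), [175, 136, 13, 55, 215]), (array([238.2, 161.9]), [236, 149, 7, 24, 47])]
```

View pics/w0.png

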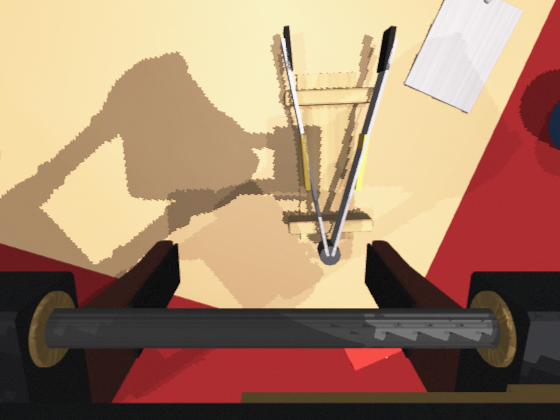

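View pics/w1.png

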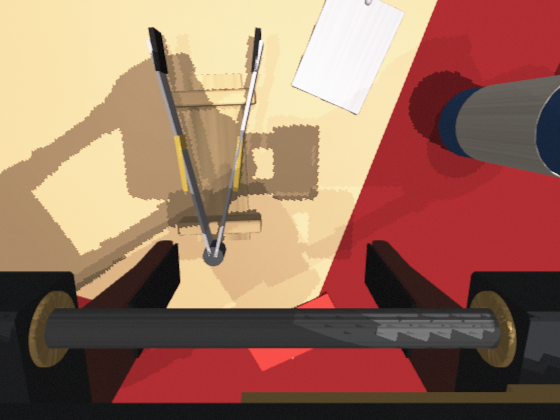

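Wrist views: w0 shows the hinge top near (329,248) and the jaw ends at (286,27) and (394,28). In w1 they are at (213,251), (151,29) and (260,30). I'll refine these by mask and triangulate.

Run:
```python
from h import *
import pickle
D=pickle.load(open("w.pkl","rb"))
H=[(329,248),(213,251)]
hp=[];ends=[]
for d,h0 in zip(D,H):
    hsv=cv2.cvtColor(d["frame"],cv2.COLOR_RGB2HSV)
    m=((hsv[...,2]<60)).astype(np.uint8);m[75:]=0
    n,l,s,c=cv2.connectedComponentsWithStats(m);e=[]
    for i in range(1,n):
        if s[i,4]>60:
            ys,xs=np.where(l==i);t=ys.min()
            e.append((xs[ys<=t+1].mean(),float(t)));print("pad",s[i],e[-1])
    ends.append(sorted(e))
    # hinge disc: grey, low saturation, near
    m=((hsv[...,1]<70)&(hsv[...,2]<190)).astype(np.uint8);k=np.zeros_like(m);cv2.circle(k,h0,22,1,-1)
    ys,xs=np.where(m&k)
    print("hinge extents",xs.min(),xs.max(),ys.min(),ys.max())
    low=ys>h0[1]-6;(cx,cy),rad=cv2.minEnclosingCircle(np.c_[xs[low],ys[low]].astype(np.float32));print("circ",cx,cy,rad);hp.append((cx,cy))
print("hinge",tri(D[0],hp[0],D[1],hp[1]),"naive top",tri(D[0],H[0],D[1],H[1]))
for i in(0,1):print("end",tri(D[0],ends[0][i],D[1],ends[1][i]))
cv2.imwrite("pics/h.png",np.hstack([cv2.resize(d["frame"][a[1]-60:a[1]+40,a[0]-50:a[0]+50,::-1],None,fx=4,fy=4,interpolation=0) for d,a in zip(D,H)]))
for d in D: print("rest bar plane check",)
```

```text
pad [284  27   8  40 137] (np.float64(286.0), 27.0)
pad [377  27  19  46 412] (np.float64(392.2307692307692), 27.0)
hinge extents 318 340 227 264
circ 327.2241516113281 252.98275756835938 12.93423080444336
pad [149  28  19  46 469] (np.float64(151.66666666666666), 28.0)
pad [252  29   9  42 135] (np.float64(257.5), 29.0)
hinge extents 202 225 230 265
circ 214.0 253.5 12.500100135803223
hinge (array([ 0.4025166 , -0.31897009,  0.03915608]), np.float64(0.00032470730543268195)) naive top (array([ 0.4082489 , -0.31745166,  0.0457687 ]), np.float64(0.001759157972133407))
end (array([ 0.55992732, -0.2267552 ,  0.04730914]), np.float64(0.0003376307312883685))
end (array([ 0.58404553, -0.30028878,  0.04767074]), np.float64(0.00012818990132612259))
rest bar plane check
rest bar plane check
```

View pics/h.png

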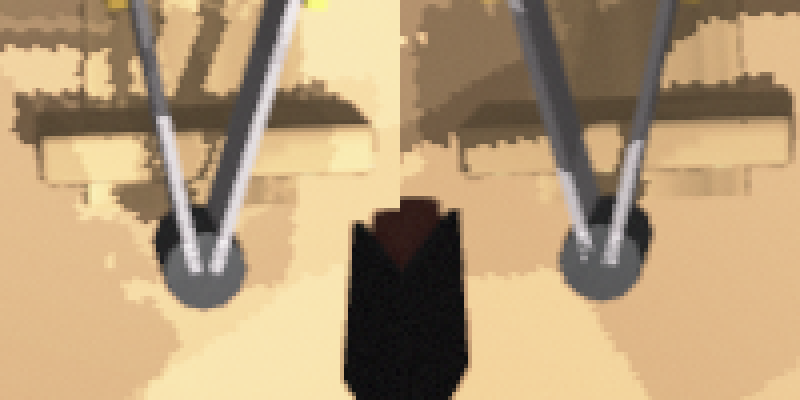

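Run:
```python
from h import *
import pickle
D=pickle.load(open("w.pkl","rb"))
hg=tri(D[0],(330,255),D[1],(213.2,256.5));print("hinge",hg)
e=np.array([.57199,-.26352]);v=e-hg[0][:2];print("len",np.linalg.norm(v),"yaw",np.degrees(np.arctan2(v[1],v[0])))
yaw=18.15;u=np.array([np.cos(np.radians(yaw)),np.sin(np.radians(yaw))]);o=e-.1*u;print(o,o-.08*u)
r.reach([*o,.26],[180,0,yaw])
r.servo_line([*o,.203],speed=.08);print(r.sense()["contact_force"])
r.grab(4.5);r.wait(.3);s=r.sense();print(s["opening"],s["contact_force"],s["clock"],s["orientation"])
save(r.snapshot("wrist"),"g0")
```

```text
hinge (array([ 0.40422041, -0.3193239 ,  0.04894967]), np.float64(0.0004934771253669809))
len 0.17680699162058372 yaw 18.398274507296808
[ 0.47696557 -0.29467058] [ 0.40094603 -0.31959104]
[ 0.4428258  -1.22494229 -0.27126978]
0.044556955799348284 [-0.60973535 -0.52096307  1.31968623] 5.0917 [ 1.79990924e+02 -6.48271653e-03  1.81510853e+01]
```

View pics/g0.png

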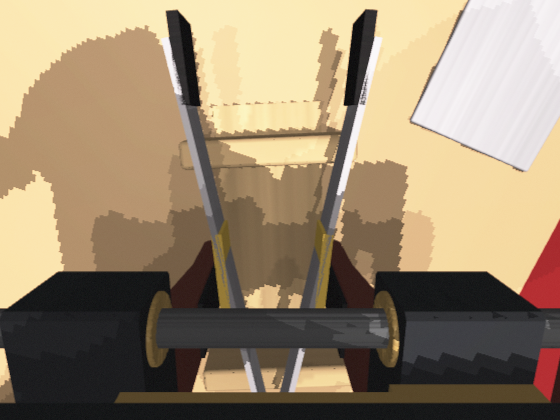

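Jaws are open and the plates are held symmetrically at 44.6 mm. Next I lift and move over the green button, with two wrist views there.

Run:
```python
from h import *
import pickle
p=np.array(r.sense()["tcp_pos"])
r.servo_line([p[0],p[1],p[2]+.03],speed=.04);r.wait(.2)
r.servo_line([p[0],p[1],p[2]+.13],speed=.1);r.wait(.3)
s=r.sense();print(s["opening"],s["contact_force"],s["clock"])
a=np.radians(20);u=np.array([np.cos(a),np.sin(a)]);n=np.array([-u[1],u[0]])
b=np.array([.598,.217])-.105*u
D=[]
for j in(-.03,.03):
    r.servo_line([*(b+j*n),.333],[180,0,20],speed=.15 if j<0 else .08);r.wait(.3);d=r.snapshot("wrist");D.append(d)
    print(r.sense()["opening"],r.sense()["clock"],blobs(d,(50,90,30),(85,255,255)))
pickle.dump(D,open("b.pkl","wb"))
cv2.imwrite("pics/b.png",cv2.resize(np.vstack([d["frame"][:280,:,::-1] for d in D]),None,fx=1,fy=1))
```

```text
0.04351756814658976 [-0.28266465  0.57467632 -1.1683091 ] 7.6917
0.04323458479365797 11.1833 [(array([221.3,  50.1]), [196, 23, 51, 55, 2179])]
0.043613004192898125 12.4333 [(array([310.3,  50.1]), [286, 23, 50, 55, 2177])]
```

View pics/b.png

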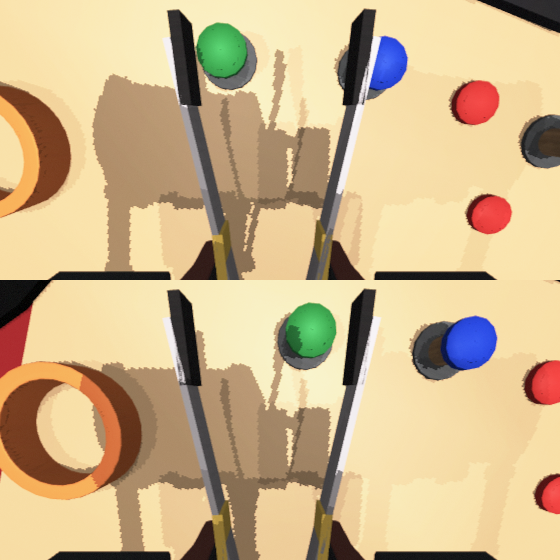

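Run:
```python
from h import *
import pickle
D=pickle.load(open("b.pkl","rb"))
b,g=tri(D[0],(221.3,50.1),D[1],(310.3,50.1));print("button",b,g)
t=r.snapshot("top");s=r.snapshot("scene")
c=[min(blobs(d,(50,90,30),(85,255,255)),key=lambda q:np.hypot(*(q[0]-e)))[0] for d,e in((t,(194,210)),(s,(325,273)))]
print("top/scene",c,tri(t,c[0],s,c[1]),plane(t,c[0],.048))
# jaws in tool frame from the latest view
p=np.array(r.sense()["tcp_pos"]);y=np.radians(r.sense()["orientation"][2]);u=np.array([np.cos(y),np.sin(y)]);n=np.array([-u[1],u[0]])
d=D[1];hsv=cv2.cvtColor(d["frame"],cv2.COLOR_RGB2HSV);m=(hsv[...,2]<60).astype(np.uint8);m[120:]=0
N,l,st,_=cv2.connectedComponentsWithStats(m)
for i in range(1,N):
    if st[i,4]>150:
        ys,xs=np.where(l==i);q=(xs[ys<=ys.min()+1].mean(),ys.min());X=plane(d,q,p[2]-.163+.010);print(st[i],q,"u",(X[:2]-p[:2])@u,"n",(X[:2]-p[:2])@n)
```

```text
button [0.60106814 0.22215881 0.04781789] 1.246116303663674e-05
top/scene [array([194.6, 209.6]), array([325.2, 273.5])] (array([0.60039689, 0.21846774, 0.04346719]), np.float64(0.003472066958960914)) [0.60135005 0.21660483 0.048     ]
[   0    0   51   48 1404] (np.float64(24.752475247524753), np.int64(0)) u 0.1036269243132302 n 0.08050587458596273
[ 168   11   33   95 1738] (np.float64(173.76), np.int64(11)) u 0.1003342921365822 n 0.03203158434033139
[ 343   10   32   96 1702] (np.float64(368.2857142857143), np.int64(10)) u 0.10059176067369203 n -0.03194087269830939
[418  54  26  36 331] (np.float64(440.6), np.int64(54)) u 0.08709746926549344 n -0.05722660512126224
[282  56  21  23 152] (np.float64(285.0), np.int64(56)) u 0.08650108570584113 n -0.0046727566578597494
```

Run:
```python
from h import *
a=np.radians(20);u=np.array([np.cos(a),np.sin(a)]);n=np.array([-u[1],u[0]])
b=np.array([.6008,.2215]);p=b-.085*u
r.servo_line([*p,.263],speed=.08);r.wait(.3)
d=r.snapshot("wrist");P=np.array(r.sense()["tcp_pos"])
q=max(blobs(d,(50,90,30),(85,255,255),200),key=lambda q:q[1][4]);X=plane(d,q[0],.048)
print(q,X,"rel tool u",(X[:2]-P[:2])@u,"n",(X[:2]-P[:2])@n,r.sense()["opening"],r.sense()["clock"])
save(d,"c0")
```

```text
(array([271.2,  77.6]), [238, 42, 68, 72, 3757]) [0.60128912 0.22213932 0.048     ] rel tool u 0.08569721594734266 n 0.0003442092146799629 0.04382682129693261 14.0167
```

View pics/c0.png

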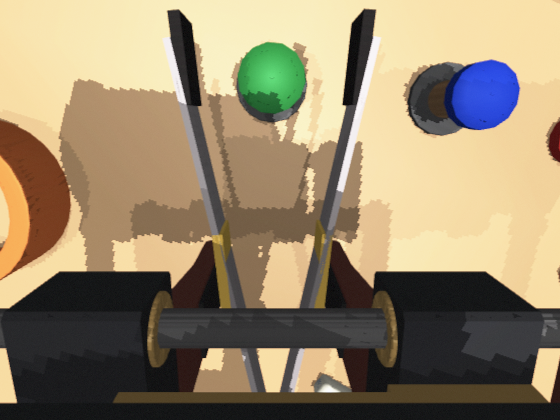

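Image c0 shows the green button at (271,78), centred between the pads at columns 174 and 368, and within 1 mm of the jaw point. I descend and close.

Run:
```python
from h import *
p=np.array(r.sense()["tcp_pos"])
r.servo_line([p[0],p[1],.209],speed=.04);r.wait(.3);print(r.sense()["contact_force"],r.sense()["opening"])
r.grab(45);r.wait(.6);s=r.sense();print(s["opening"],s["contact_force"],s["clock"],s["tcp_pos"])
save(r.snapshot("wrist"),"d0")
```

```text
[ 0.27643791  0.46553654 -1.50591631] 0.04354478898407915
0.03012401871860001 [-0.19570218  0.32295251 -0.1280222 ] 16.6833 [0.52088007 0.19250265 0.20901238]
```

View pics/d0.png

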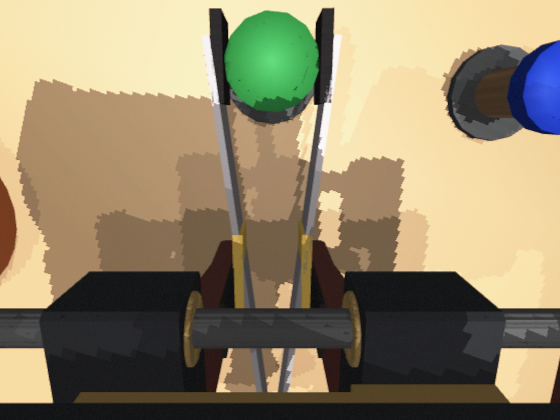

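The jaws are closed on the green button at an opening of 30.1 mm (31 mm expected), so I lift slowly.

Run:
```python
from h import *
p=np.array(r.sense()["tcp_pos"])
r.servo_line([p[0],p[1],p[2]+.15],speed=.06);r.wait(1)
s=r.sense();print(s["opening"],s["contact_force"],s["clock"],s["tcp_pos"],max(map(abs,s["joint_vel"])))
w=r.snapshot("wrist");t=r.snapshot("top");sc=r.snapshot("scene");print(blobs(w,(50,90,30),(85,255,255),200))
cb=[blobs(d,(50,90,30),(85,255,255)) for d in(t,sc)];print(cb)
cv2.imwrite("pics/e.png",np.vstack([w["frame"][:280,:,::-1],sc["frame"][140:420,:,::-1]]))
```

```text
0.029662075091409584 [-0.5989333   0.08676373 -0.60024532] 20.3833 [0.52088531 0.19248285 0.35899199] 0.07037718630869537
[(array([271.3,  61. ]), [224, 11, 96, 101, 7520])]
[[(array([341.6, 143.5]), [336, 138, 13, 12, 120])], [(array([198.5, 209.6]), [194, 206, 10, 8, 70]), (array([330.6, 232.1]), [323, 226, 17, 14, 165])]]
```

View pics/e.png

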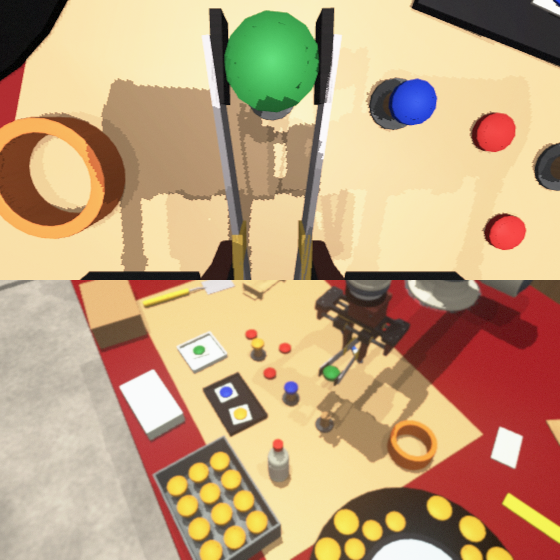

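The wrist view shows the green button at (271,61), still between the jaws. The scene view shows its post empty and the gold and blue buttons on theirs.

Run:
```python
from h import *
r.hand_in();s=r.sense();print(s["opening"],s["clock"])
```

```text
the job is handed in; nothing more can be done
the job is handed in; nothing more can be done
```

The job is handed in with the green button held in the tongs; no verdict is reported. The order tray showed the green chip. I lifted the tongs off the rest with the jaws open (43–45 mm over the plates), lowered them over the green button and closed with 45 N. I then raised it straight up 150 mm and stopped.

**Last checks that agreed:**
- The grip opening was steady at 29.7 mm (31 mm expected).
- The arm had almost stopped moving (joint speeds at or below 0.07 °/s).
- The green button was in the same place in the wrist picture before and after the lift, so it did not slip.
- The green post was empty, and the gold and blue buttons were on their posts.
- About 20 s of the 40 s were used.

**Disagreements:**
- The fixed cameras put the button about 4–5 mm off in y from the wrist camera, with a 3.5 mm gap between their rays. I went with the wrist camera, and its close-up confirmed centring within 1 mm.
- The tops of the tongs measured 47–49 mm high against the nominal 50 mm, within the calibration error.

I checked the bystanders only by eye in the pictures and did not measure them again.

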